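Hold a tray side against a sprung tile for screwing

ROBOT

A 6-joint arm with a two-finger parallel gripper is mounted at the origin on the work surface. World frame = base frame: x ahead of the robot, y to its left, z up, the work surface at z = 0. Lengths are in mm, angles in degrees, forces in N, time in s.
With the tool pointing down it reaches from about 400 to 925 mm from the base axis. Payload 12.5 kg.
Tool frame: the origin (TCP) lies at the centre of the arm's flange, where the gripper is bolted on; the fingertips stand 190 mm ahead of it and the grasp point (between the pads) lies 171 mm ahead of it (ctrl.tip_extent is the distance from the TCP to the fingertips, in mm); y points along the fingers, x is the direction in which the jaws open and shut, and the axes are right-handed (so a half turn about y gives the same grasp; the last joint's range is limited). The gripper opens to 95 mm and grips with 3 to 60 N. Pads are 20 mm wide; open, the fingers measure 119 mm over their backs; the gripper's body (75 mm by 180 mm) begins 59 mm behind the grasp point.
Start: joints at [58.808, 28.126, 89.318, -0, 62.55, -6.05], TCP at [265.511, 565.799, 404.761] pointing down, gripper open.
Joint ranges: [-177.58, 177.58], [-47.91, 125.51], [2.72, 160], [-65.01, 245.01], [3.68, 167.84], [-153.87, 153.87]. Speed limits (degrees/s): [127.2, 127.2, 159.86, 180, 180, 180].

INTERFACE

Orientations are given as a 3x3 rotation matrix whose columns are the frame's x, y, z axes.
In Python, from cell import ctrl gives the robot as it stands.
- The arm moves only by the tool servo_tool, never from a script. Its argument "increments" is a list of rows, each a list of 7 numbers: the shift along the tool's x, y, z in mm, then the turn, a rotation vector about the tool's x, y, z in rad, then the closure in counts, from 0 (fully open) to 255 (shut). In form: [[tx, ty, tz, rx, ry, rz, jaw], ...]. A call has 1 to 12 rows; each row is the pose to reach, as a shift and turn from the pose commanded when the call began, along the tool's axes at that moment; what a row does not reach only later rows make up. A row lasts 1/8 s, in which the tool goes at most 62.5 mm and 10.7 degrees, less where a joint would pass 70% of its speed; a pose out of reach is approached as far as the arm can. A call with a gripper value outside its range is refused whole. The fingers move at their own pace and stop on an object; the grip force is fixed at half the most. Time passes only in rows, so rows that repeat a pose let the fingers close. It gives the time, the measured TCP pose, the force and the opening at its end, in the units of the state.
- ctrl.get_obs(): the state, without advancing time (a new reading comes with each control period).
- ctrl.read_camera(name): name is "scene" or "top" or "wrist"; returns a dict with "color" (480x640x3 uint8, red, green, blue), "vertical_fov" (degrees; the focal length in pixels is half the picture's height over the tangent of half this angle, whatever the lens; pixels are square), "cx", "cy" (the principal point, pixels), "D" ([k1, k2, p1, p2, k3] as OpenCV has them; the pictures are not rectified), "R" (3x3) and "t" (3): a world point X has camera coordinates R X + t. Camera axes: x right, y down, z forward; pixel columns grow to the right and rows downward; lengths in mm; the calibration is good to about 2 mm. A picture is of the moment at which its call begins. There is no depth.
- ctrl.close_job(): hands the job in, once; it reports no verdict.
Trained networks look in the newest picture that a camera, given by its name, has taken for a name from the list of things; names that differ only in an ending like _2 or _b are one class to them, and where a whole thing is asked for, a point or a joint stands for the part that bears it (a point fixed in the world has none). Each returns a list of dicts, best first, with "p" (0 to 1); they miss things now and then, are a little off and sometimes report something else, mostly with a low value. They report only what shows in the picture. A call takes as long as a camera call. They do not tell look-alikes from the thing itself.
- ctrl.silhouettes(name, camera): "region" (480x640 bool, what is visible of it) and "centre" ([column, row] in pixels, amid what is visible of it).
The state is a dict: "t": time; "joints": joint angles; "qd": joint speeds; "joint_efforts": joint torques, N m; "tcp_pos": TCP position; "tcp_rot": TCP orientation; "ft_force": force on the tool from outside, world axes, zero at the start; "wrist_torque": the same for the moment, N m; "finger_gap": finger opening in mm.
Only numpy, scipy, OpenCV 4.12 (cv2) and the standard library are available. Lean on these libraries where they do the work, as an engineer would, in place of code of your own. Each camera call takes 0.05 s, during which the arm holds its last target.

TASK

We are building a tray with a painted tile floor: stand the loose pale wooden side on the base board, flush against the tile's free edge (away from the red sprung bar) with its ends level with the board's, then slide it square so that the tile presses the red bar about half way in, roughly 10 newtons, never to its stop. Keep the side down on the board and finish while still holding it there with a steady push so that I can screw it; do not let go. Leave the bowl, bottle and paint jar alone.

Things in the scene. Friction and masses are not known exactly. Their poses are not given: they have to be found in the camera images.
- tray: Unfinished tray, fixed to the bench. Origin on the bench; x runs along the board to the finished dark side, z up. Plywood board x -165 to +145, y -100 to +100, 15 mm thick (top at z = 15). The dark side across the +x end is 45 mm tall, inner face at x = +123. A green stripe across the board (x -74 to -52) shows where the loose side stands once the bar is half way in.
- tile: White ceramic tile with blue flower, 150 x 150 x 10 mm, about 0.5 kg, loose on the board. Origin: centre of its underside. Its x axis is within 8 degrees of the tray's; its +x edge starts 20 to 45 mm short of the red bar; its free edge is at x = -75 in its own frame. It slides with ordinary friction (some 2 to 6 N).
- rail: The loose tray side: pale wooden bar 200 mm long (own y), 22 thick (x), 45 tall (z), about 0.14 kg, same both ways round, dark dots on top, slick black plastic foot 5 mm high (it slides easily on the waxed board). Origin: centre of its underside. Starts upright on the bench left or right of the tray. Grip across its thickness at mid length; fingertips 20 mm or more above its underside clear the tile.
- spring (a joint): How far the red bar is pressed in towards the dark side, in m: 0 free, 0.016 at its stop. Plain spring of 1.2 N per mm without preload (half way, 8 mm, is about 10 N).
- spring_bar: Red steel bar in front of the dark side, 8 (x) by 160 (y) by 18 mm (z), carried on the spring. Origin: centre of the face that the tile meets, 12 mm above the board; at rest it is at x = +90 mm in the tray's frame, pressed half way at x = +98. Axes as the tray's.
- bowl: White bowl, 116 mm across the rim, 60 mm tall, on the other side of the tray from the loose side. Origin: centre of its underside. To be left alone.
- bottle: Clear plastic bottle, 64 mm across, 190 mm tall, beyond the work on the left. Origin: centre of its underside. To be left alone.
- paint_jar: Paint jar with green lid, 70 mm across, 70 mm tall, beyond the work on the right. Origin: centre of its underside. To be left alone.
Mind the look-alikes: they are no part of the job. Several things have the shape of the rail; the one meant has the colours described above. Of the things that look like the tile, the smaller one is meant.

How it is judged:
By the outcome, as a careful person would: the job done as asked, in the order asked, and still so for the second after the job is handed in, while the arm keeps its last pose, push and grip.
It also fails if it takes over 45 s, if anything falls off the work surface, if the arm or the gripper's body presses on something with over 40 N, if the wrist force passes 120 N, or if a joint passes its speed limit or range.

## Working session

There is one attempt and no reset: what is moved stays moved. The work goes in short steps, Python scripts to look and compute and a tool call to move; the robot and the scene stay as the last step left them, time stands still between calls to the robot, and variables do not carry over. Pictures are saved under pics/ and viewed, and the job is handed in when it is done.

Besides the shell and the picture viewer there is one more tool, called after "Request:" in YAML: its name, and indented under it one key for each argument. servo_tool: Moves the arm, as the interface text tells. Its arguments: {"type":"object","properties":{"increments":{"type":"array","items":{"type":"array","items":{"type":"number"}}}},"required":["increments"]}

```bash
ls; mkdir -p pics
python3 - <<'E'
from cell import ctrl
import cv2
for n in ["scene","top","wrist"]:
    c=ctrl.read_camera(n); cv2.imwrite(f"pics/{n}0.png",c["color"][:,:,::-1]); print(n,c["vertical_fov"],c["cx"],c["cy"],c["D"],c["R"],c["t"])
print(ctrl.get_obs(),ctrl.tip_extent)
E
```

```text
pics
scene 47.01908754183212 311.3771205696232 232.10173867989425 [-0.05776769  0.          0.          0.          0.        ] [[-0.89145691  0.45258541 -0.02170303]
 [ 0.26365335  0.4791717  -0.8371866 ]
 [-0.36849896 -0.75203785 -0.54648658]] [ 443.33925534  -93.08590716 1493.04699372]
top 43.41149453498824 314.1975038070011 235.7838083735224 [-0.09988462  0.          0.          0.          0.        ] [[ 0.02172899 -0.99976312  0.00125012]
 [-0.98571781 -0.02163256 -0.16701026]
 [ 0.16699774  0.0023967  -0.98595436]] [ -12.91212029  488.46077363 1174.91352167]
wrist 71.38568853091805 322.2691437310799 244.04094750345467 [-0.03486666  0.          0.          0.          0.        ] [[ 4.24464599e-01  9.05444053e-01 -9.33175107e-04]
 [ 8.67851721e-01 -4.06547308e-01  2.85574292e-01]
 [ 2.58192165e-01 -1.22026035e-01 -9.58356120e-01]] [-624.18390129  -33.88569204  393.36717612]
{'t': 0.15, 'joints': array([ 5.88083936e+01,  2.81544136e+01,  8.93434827e+01, -2.25103102e-03,
        6.25523245e+01, -6.04947491e+00]), 'qd': array([-0.06758619, -0.18825968, -0.14196882,  0.01875219, -0.09691963,
       -0.04746313]), 'joint_efforts': array([ 1.45903057e-03, -6.12895417e+01, -2.58276844e+01,  6.92532258e-02,
        4.72985557e-02, -3.91434605e-05]), 'tcp_pos': array([265.49345971, 565.76549766, 404.30716472]), 'tcp_rot': array([[ 4.24848610e-01, -4.24124832e-04, -9.05264314e-01],
       [ 9.05263990e-01, -7.67865322e-04,  4.24848818e-01],
       [-8.75310007e-04, -9.99999615e-01,  5.77184226e-05]]), 'ft_force': array([ 1.04690461,  0.49453981, -0.08891455]), 'wrist_torque': array([-0.04479278, -0.01792386, -0.01842809]), 'finger_gap': 95.12068729480845} 190.1
```

View pictures.

View pics/scene0.png

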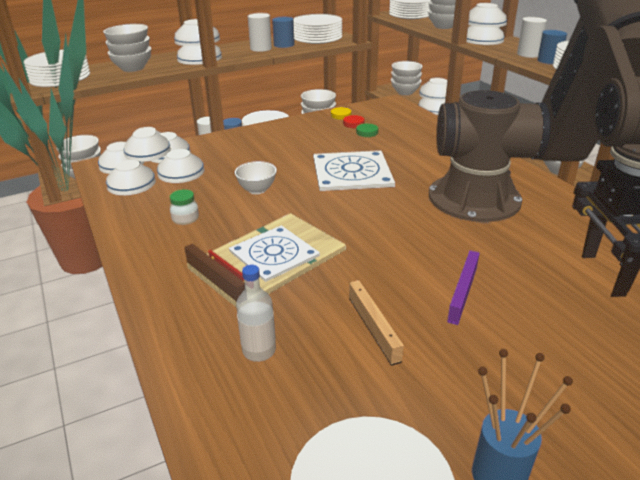

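View pics/top0.png

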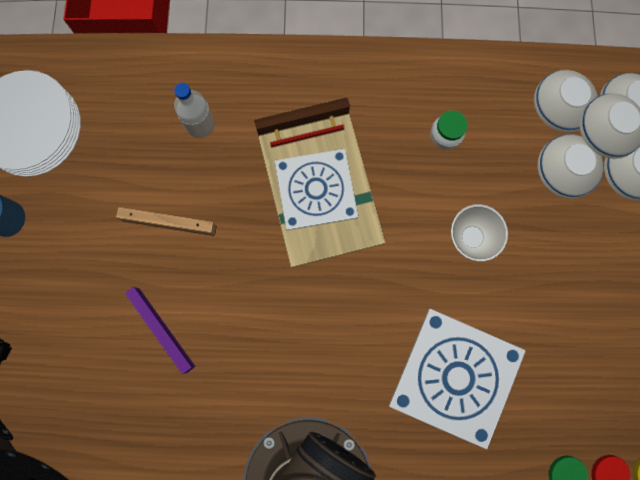

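View pics/wrist0.png

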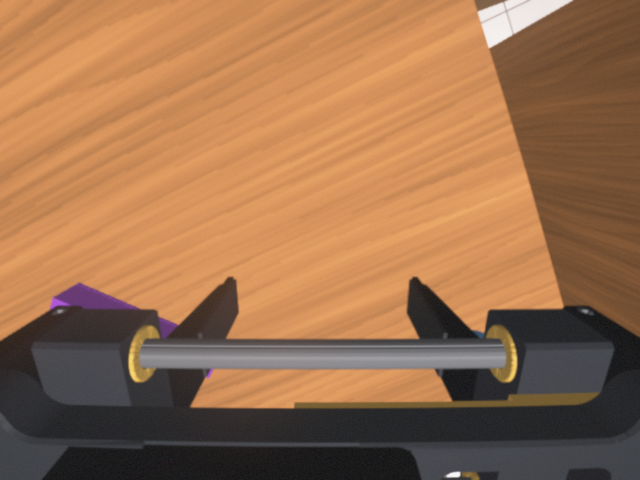

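```bash
cat > h.py <<'E'
import numpy as np, cv2
from cell import ctrl
def cam(n):
    c=ctrl.read_camera(n); f=240/np.tan(np.radians(c["vertical_fov"])/2)
    c["K"]=np.array([[f,0,c["cx"]],[0,f,c["cy"]],[0,0,1]]); return c
def proj(c,X):
    X=np.asarray(X,float).reshape(-1,3); return cv2.projectPoints(X,cv2.Rodrigues(np.array(c["R"]))[0],np.array(c["t"]).reshape(3,1),c["K"],np.array(c["D"]))[0].reshape(-1,2)
def ray(c,p):
    u=cv2.undistortPoints(np.array(p,float).reshape(-1,1,2),c["K"],np.array(c["D"])).reshape(-1,2)
    d=np.c_[u,np.ones(len(u))]@c["R"]; o=-np.array(c["R"]).T@np.array(c["t"]); return o,d
def onz(c,p,z):
    o,d=ray(c,p); return o+d*((z-o[2])/d[:,2:3])
def tri(c1,p1,c2,p2):
    out=[]
    for a,b in zip(p1,p2):
        o1,d1=ray(c1,a);o2,d2=ray(c2,b);A=np.c_[d1[0],-d2[0]]
        s=np.linalg.lstsq(A,o2-o1,rcond=None)[0];x1=o1+d1[0]*s[0];x2=o2+d2[0]*s[1];out.append(np.r_[(x1+x2)/2,np.linalg.norm(x1-x2)])
    return np.array(out)
def zoom(c,x0,y0,w,h,k,fn):
    cv2.imwrite(fn,cv2.resize(c["color"][y0:y0+h,x0:x0+w,::-1],None,fx=k,fy=k,interpolation=cv2.INTER_CUBIC))
E
python3 - <<'E'
from h import *
for n,b in [("top",(240,85,160,190)),("scene",(180,200,180,110))]:
    c=cam(n); zoom(c,*b,3 if n=="top" else 4,f"pics/{n}_z.png")
    for th in ["rail","tile","tray","spring_bar","bowl","bottle","paint_jar"]:
        for r in ctrl.silhouettes(th,n):
            m=r["region"].astype(np.uint8); q=cv2.boxPoints(cv2.minAreaRect(cv2.findNonZero(m)))
            print(n,th,round(r["p"],2),np.round(r["centre"]),m.sum(),q.round(1).tolist())
E
```

```text
top rail 0.65 [164. 223.] 1289 [[115.80000305175781, 219.5], [118.0, 206.10000610351562], [216.3000030517578, 221.89999389648438], [214.10000610351562, 235.39999389648438]]
top rail 0.63 [159. 333.] 1525 [[123.5, 293.3999938964844], [136.60000610351562, 284.0], [195.60000610351562, 366.0], [182.5, 375.3999938964844]]
top tile 0.62 [317. 189.] 5168 [[273.79998779296875, 158.89999389648438], [345.8999938964844, 146.39999389648438], [358.29998779296875, 217.39999389648438], [286.20001220703125, 230.0]]
top spring_bar 0.91 [304. 137.] 409 [[269.29998779296875, 142.1999969482422], [343.5, 123.9000015258789], [344.8999938964844, 129.6999969482422], [270.70001220703125, 147.89999389648438]]
top bowl 0.86 [479. 232.] 2514 [[451.0, 205.0], [507.0, 205.0], [507.0, 260.0], [451.0, 260.0]]
top bottle 0.6 [193. 111.] 1494 [[163.8000030517578, 92.0999984741211], [191.89999389648438, 76.0999984741211], [221.1999969482422, 127.4000015258789], [193.10000610351562, 143.5]]
top paint_jar 0.7 [447. 130.] 1123 [[426.0, 144.0], [438.79998779296875, 105.5999984741211], [470.29998779296875, 116.099998474121
[... 722 characters left out ...]
]
scene tray 0.8 [241. 260.] 4590 [[181.10000610351562, 246.6999969482422], [332.6000061035156, 200.8000030517578], [353.20001220703125, 268.8999938964844], [201.8000030517578, 314.79998779296875]]
scene spring_bar 0.77 [224. 264.] 265 [[206.1999969482422, 254.39999389648438], [210.1999969482422, 249.10000610351562], [244.89999389648438, 275.20001220703125], [240.89999389648438, 280.3999938964844]]
scene bowl 0.71 [256. 178.] 1043 [[235.0, 161.0], [275.0, 161.0], [275.0, 193.0], [235.0, 193.0]]
scene bottle 0.76 [253. 318.] 2720 [[231.1999969482422, 266.79998779296875], [267.29998779296875, 262.70001220703125], [278.29998779296875, 358.1000061035156], [242.3000030517578, 362.29998779296875]]
```

Run:
```python
from h import *
c=cam("top"); zoom(c,105,195,130,50,6,"pics/top_r.png")
c=cam("scene"); zoom(c,340,275,75,95,6,"pics/scene_r.png")
```

```text
(no output)
```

View pics/top_z.png

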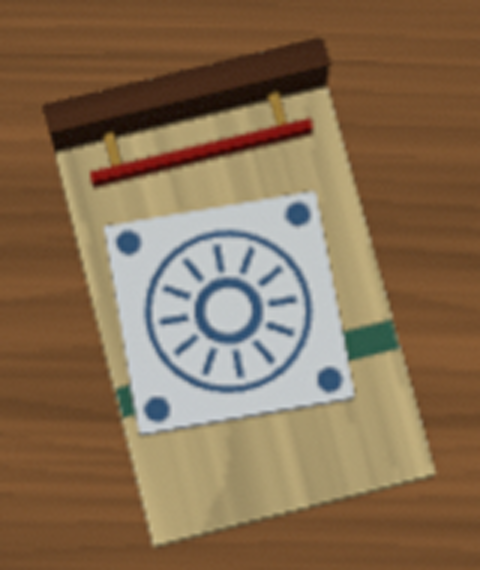

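View pics/scene_z.png

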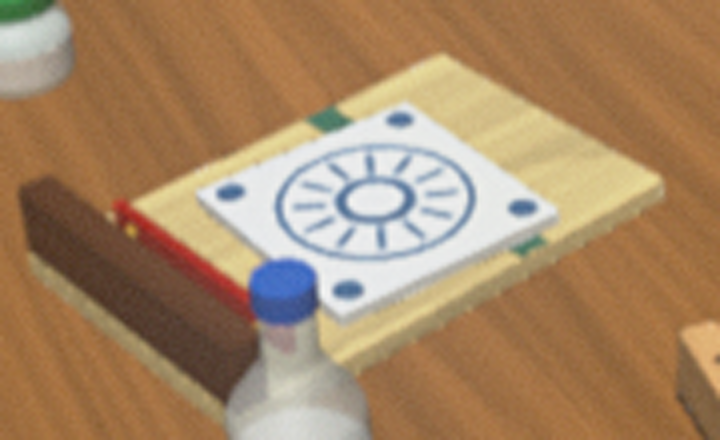

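View pics/top_r.png

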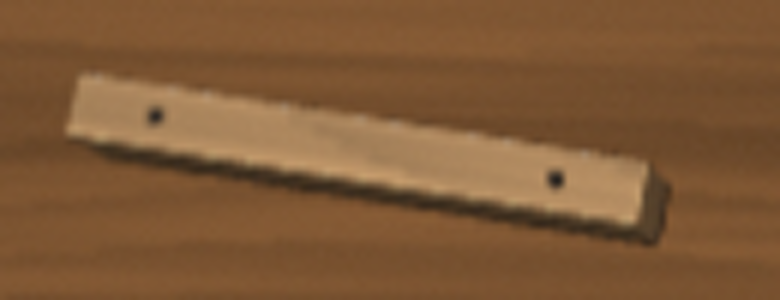

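View pics/scene_r.png

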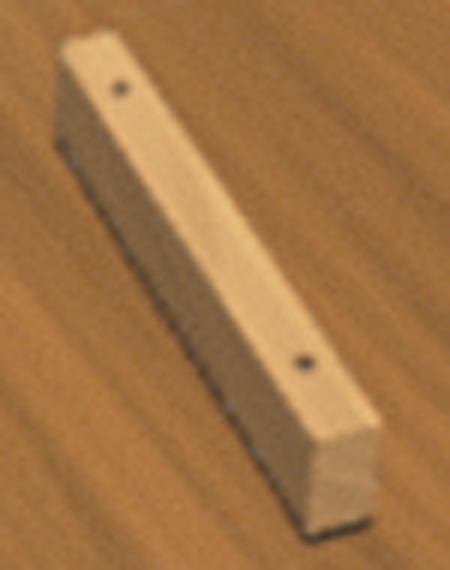

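```bash
cat > m.py <<'E'
from h import *
from scipy.optimize import least_squares
ct=cam("top"); cs=cam("scene")
def z2p(z,k,o): return (np.array(z,float)+.5)/k-.5+np.array(o)
T=lambda z:z2p(z,3,(240,85)); S=lambda z:z2p(z,4,(180,200)); TR=lambda z:z2p(z,6,(105,195)); SR=lambda z:z2p(z,6,(340,275))
def fit(mod,pt,ps,name):
    # mod: (pts top model, pts scene model)
    def r(q):
        c,s=np.cos(q[2]),np.sin(q[2]);R=np.array([[c,-s,0],[s,c,0],[0,0,1]]);t=np.array([q[0],q[1],q[3]])
        return np.r_[(proj(ct,np.array(mod[0])@R.T+t)-pt).ravel(),(proj(cs,np.array(mod[1])@R.T+t)-ps).ravel()]
    best=None
    for y0 in np.arange(-3,3.1,.5):
        s=least_squares(r,[600,0,y0,0],x_scale=[100,100,1,10])
        if best is None or s.cost<best.cost:best=s
    q=best.x;print(name,"x,y,yaw,z",q[:2].round(1),np.degrees(q[2]).round(2),q[3].round(1),"rms px",np.sqrt(np.mean(best.fun**2)).round(2)); return q,best.fun.reshape(-1,2)
rt=TR([(80,73),(652,160),(640,227),(67,137),(155,116),(556,179)]); rs=SR([(315,441),(63,43),(113,33),(380,422),(305,362),(121,89)])
print("rail tri",tri(ct,rt,cs,rs).round(1))
mr=[(11,100,45),(11,-100,45),(-11,-100,45),(-11,100,45)]
q,f=fit((mr,mr),rt[:4],rs[:4],"rail");print(f.round(1).tolist())
bt=T([(436,474),(152,546)]);bs=S([(443,55),(662,183)])
print("board tri",tri(ct,bt,cs,bs).round(1))
tt=T([(105,226),(315,191),(355,397),(140,433),(128,243),(298,214),(330,380),(157,409)]);ts=S([(345,310),(197,195),(405,102),(557,212),(348,290),(230,192),(400,119),(523,208)])
tr=tri(ct,tt,cs,ts);print("tile tri",tr.round(1))
mt=[(75,75,10),(75,-75,10),(-75,-75,10),(-75,75,10)]
q,f=fit((mt,mt),tt[:4],ts[:4],"tile");print(f.round(1).tolist())
# tray: corners -x, +x end board left/right edge w. dark side, dark top corners
mT=[(-165,-100,15),(-165,100,15),(145,100,60),(145,-100,60),(123,-100,60)]
pT=T([(436,474),(152,546),(45,106),(322,39),(329,66)])
mS=[(-165,-100,15),(-165,100,15),(145,-100,60),(123,-100,60)]
pS=S([(443,55),(662,183),(20,187),(48,177)])
q,f=fit((mT,mS),pT,pS,"tray");print(f.round(1).tolist())
E
python3 m.py
```

```text
rail tri [[5.399e+02 4.011e+02 4.430e+01 8.000e-01]
 [5.121e+02 2.033e+02 4.540e+01 2.600e+00]
 [4.912e+02 2.055e+02 4.310e+01 1.500e+00]
 [5.180e+02 4.037e+02 4.390e+01 1.800e+00]
 [5.251e+02 3.733e+02 4.590e+01 7.000e-01]
 [5.063e+02 2.347e+02 4.530e+01 5.000e-01]]
rail x,y,yaw,z [515.4 303.3] -7.87 -0.8 rms px 0.38
[[0.2, -0.2], [-0.0, 0.4], [-0.0, -0.2], [0.1, -0.4], [0.1, 0.0], [-1.0, 0.3], [0.6, -0.4], [0.5, 0.0]]
board tri [[ 4.822e+02 -1.485e+02  1.320e+01  1.000e-01]
 [ 4.294e+02  4.460e+01  1.220e+01  2.600e+00]]
tile tri [[ 6.491e+02  8.420e+01  2.690e+01  1.500e+00]
 [ 6.798e+02 -6.220e+01  2.230e+01  2.000e-01]
 [ 5.332e+02 -9.180e+01  2.450e+01  1.400e+00]
 [ 5.049e+02  5.490e+01  2.350e+01  1.100e+00]
 [ 6.389e+02  6.730e+01  2.490e+01  1.100e+00]
 [ 6.625e+02 -5.080e+01  2.540e+01  1.500e+00]
 [ 5.444e+02 -7.440e+01  2.540e+01  1.200e+00]
 [ 5.213e+02  4.390e+01  2.510e+01  4.000e-01]]
tile x,y,yaw,z [591.7  -3.7] 11.4 14.2 rms px 0.51
[[-0.3, 0.1], [0.1, -0.3], [0.3, -0.2], [0.1, 0.5], [-0.7, 1.2], [-0.3, -0.7], [0.3, 0.1], [0.8, -0.4]]
tray x,y,yaw,z [614.   -7.7] 15.64 -2.9 rms px 0.55
[[-0.1, 0.1], [0.6, 0.1], [-0.8, -0.4], [0.3, -0.7], [0.8, -0.0], [0.1, 0.4], [0.9, -0.2], [-0.6, 0.9], [0.9, -0.5]]
```

```bash
cat >> h.py <<'E'
def plan(pos,yaw,tilt=None):
    o=ctrl.get_obs(); R=np.array(o["tcp_rot"]); c,s=np.cos(np.radians(yaw)),np.sin(np.radians(yaw))
    Rt=np.array([[c,0,-s],[s,0,c],[0,-1,0]]); 
    if pos is None: return Rt
    d=R.T@(np.array(pos)-o["tcp_pos"]); w=cv2.Rodrigues(R.T@Rt)[0].ravel(); print("shift",d.round(1),"rot",w.round(4))
def st():
    o=ctrl.get_obs();R=np.array(o["tcp_rot"]);print("t",o["t"],"tcp",o["tcp_pos"].round(2),"yaw",np.degrees(np.arctan2(R[1,0],R[0,0])).round(2),"ydir",R[:,1].round(4),"F",o["ft_force"].round(2),"M",o["wrist_torque"].round(2),"gap",round(o["finger_gap"],1),"j",o["joints"].round(0))
E
python3 - <<'E'
from h import *
plan((515.4,303.3,300),-7.87)
E
```

```text
shift [-131.5  104.7 -337.8] rot [-0.      1.2694  0.    ]
```

Request:
servo_tool:
  increments:
    - [-16,13,-42,0,0.159,0,0]
    - [-33,26,-84,0,0.317,0,0]
    - [-49,39,-127,0,0.476,0,0]
    - [-66,52,-169,0,0.635,0,0]
    - [-82,65,-211,0,0.793,0,0]
    - [-99,79,-253,0,0.952,0,0]
    - [-115,92,-296,0,1.111,0,0]
    - [-131.5,104.7,-337.8,0,1.2694,0,0]
    - [-131.5,104.7,-337.8,0,1.2694,0,0]
    - [-131.5,104.7,-337.8,0,1.2694,0,0]

```text
t: 2.4
tcp_pos: [515.2, 303.5, 300.1]
tcp_rot: [[0.991, -0.0, 0.136], [-0.136, 0.0, 0.991], [-0.0, -1.0, 0.0]]
ft_force: [-1.5, -0.6, -0.2]
finger_gap: 95.4
```

Run:
```python
from h import *
st()
c=cam("wrist"); cv2.imwrite("pics/w1.png",c["color"][:,:,::-1])
print("campos",(-c["R"].T@c["t"]).round(1))
```

```text
t 2.4 tcp [515.22 303.48 300.13] yaw -7.81 ydir [-2.e-04  1.e-04 -1.e+00] F [-1.54 -0.63 -0.19] M [-0.03  0.07  0.04] gap 95.4 j [24. 33. 99.  0. 48. 32.]
campos [526.7 382.8 282. ]
```

View pics/w1.png

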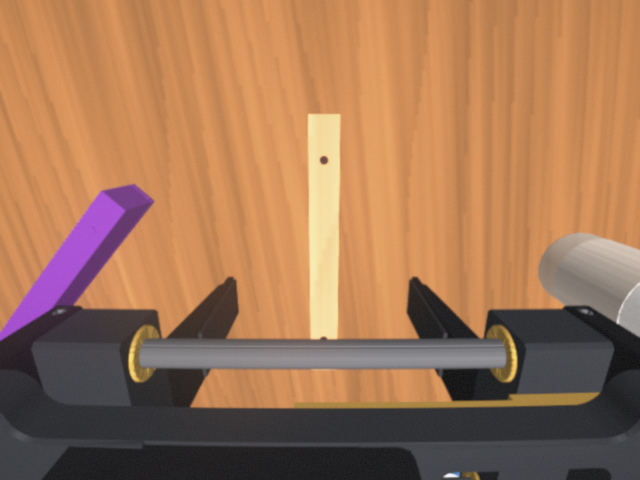

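Run:
```python
from h import *
c=cam("wrist")
print(onz(c,[(307.5,113.5),(340.5,113.5),(323.5,160),(323.5,339.5),(310.5,330),(338.5,330)],45).round(1))
plan((515.4,303.0,207.5),-7.8)
```

```text
[[519.4 404.6  45. ]
 [541.2 401.7  45. ]
 [525.9 373.2  45. ]
 [507.  233.   45. ]
 [497.8 243.1  45. ]
 [520.1 240.   45. ]]
shift [ 0.7 93.  -1. ] rot [-0.0004  0.001   0.0004]
```

Request:
servo_tool:
  increments:
    - [0.8,30,0.2,0,0,0,0]
    - [0.8,70,0.2,0,0,0,0]
    - [0.8,92,0.2,0,0,0,0]
    - [0.8,92,0.2,0,0,0,120]
    - [0.8,92,0.2,0,0,0,255]
    - [0.8,92,0.2,0,0,0,255]
    - [0.8,92,0.2,0,0,0,255]
    - [0.8,92,0.2,0,0,0,255]
    - [0.8,92,0.2,0,0,0,255]

```text
t: 3.62
tcp_pos: [516.3, 303.3, 208.2]
tcp_rot: [[0.991, 0.0, 0.137], [-0.137, 0.0, 0.991], [0.0, -1.0, 0.0]]
ft_force: [0.2, 0.4, -0.5]
finger_gap: 40.5
```

Run:
```python
from h import *
st()
plan((500,0,260),15.6)
```

```text
t 3.625 tcp [516.31 303.31 208.19] yaw -7.88 ydir [ 2.e-04  1.e-04 -1.e+00] F [ 0.25  0.4  -0.5 ] M [-0.06  0.02 -0.03] gap 40.5 j [ 24.  40. 102.   0.  37.  32.]
shift [  25.4  -51.9 -302.7] rot [-1.000e-04 -4.098e-01  2.000e-04]
```

Still closing (gap 40.5). Hold for it, then lift.

Request:
servo_tool:
  increments:
    - [0,0,0,0,0,0,255]
    - [0,0,0,0,0,0,255]
    - [0,0,0,0,0,0,255]
    - [0,0,0,0,0,0,255]
    - [0,-10,0,0,0,0,255]
    - [0,-30,0,0,0,0,255]
    - [0,-60,0,0,0,0,255]
    - [0,-70,0,0,0,0,255]
    - [0,-70,0,0,0,0,255]

```text
t: 4.75
tcp_pos: [516.2, 303.3, 278.5]
tcp_rot: [[0.991, 0.001, 0.137], [-0.137, 0.0, 0.991], [0.001, -1.0, 0.001]]
ft_force: [0.6, 0.7, -1.8]
finger_gap: 21.5
```

Run:
```python
from h import *
st()
c=cam("wrist"); cv2.imwrite("pics/w2.png",c["color"][:,:,::-1])
a=np.radians(15.6);ct,sn=np.cos(a),np.sin(a)
p=np.array([614,-7.7])+(-121)*np.array([ct,sn]);print(p)
plan((p[0],p[1],275),15.6)
```

```text
t 4.75 tcp [516.19 303.31 278.51] yaw -7.87 ydir [ 1.e-03  5.e-04 -1.e+00] F [ 0.56  0.66 -1.84] M [-0.09  0.13 -0.02] gap 21.5 j [ 24.  35. 100.   0.  45.  32.]
[497.45732942 -40.23929829]
shift [  28.6    2.7 -342.8] rot [-0.000e+00 -4.097e-01 -1.000e-04]
```

View pics/w2.png

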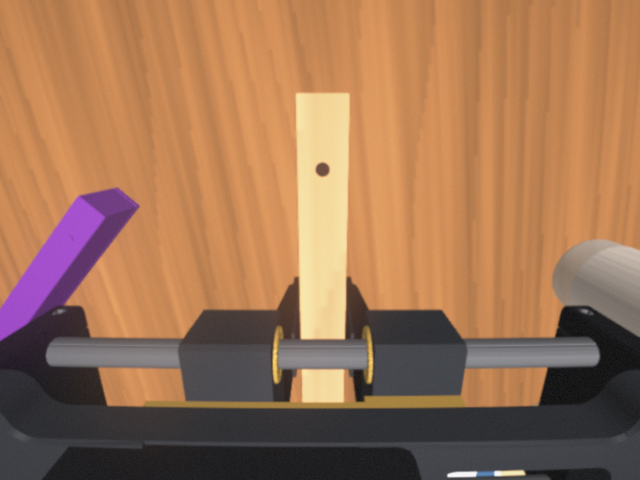

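Run:
```python
from h import *
c=cam("wrist");o=ctrl.get_obs();R=np.array(o["tcp_rot"])
for p,z in [((322.5,169.5),115.3),((323,93.5),115.3)]: 
    w=onz(c,[p],z)[0]; print(w.round(1),(R.T@(w-o["tcp_pos"])).round(1))
t=cam("top");print("bowl",onz(t,[(479,232)],50).round(0),"bottle",onz(t,[(200,125)],0).round(0),onz(t,[(182,90)],190).round(0))
```

```text
[526.3 372.6 115.3] [  0.8 162.   70.2]
[530.6 402.2 115.3] [  1.  162.  100.1]
bowl [[ 502. -335.   50.]] bottle [[734. 251.   0.]] [[733. 250. 190.]]
```

Request:
servo_tool:
  increments:
    - [3,0,-30,0,-0.045,0,255]
    - [6,0,-75,0,-0.09,0,255]
    - [10,0,-120,0,-0.14,0,255]
    - [14,0,-165,0,-0.19,0,255]
    - [17,0,-210,0,-0.24,0,255]
    - [21,0,-255,0,-0.3,0,255]
    - [25,0,-300,0,-0.36,0,255]
    - [28.6,2.7,-342.8,0,-0.41,0,255]
    - [28.6,2.7,-342.8,0,-0.41,0,255]
    - [28.6,2.7,-342.8,0,-0.41,0,255]

```text
t: 6.15
tcp_pos: [497.6, -40.0, 274.8]
tcp_rot: [[0.963, -0.001, -0.268], [0.268, 0.0, 0.963], [-0.001, -1.0, 0.001]]
ft_force: [-0.2, -0.2, -1.7]
finger_gap: 22.1
```

Run:
```python
from h import *
st()
for n in ["wrist","top"]:
    c=cam(n); cv2.imwrite(f"pics/{n}3.png",c["color"][:,:,::-1])
zoom(c,230,85,180,200,3,"pics/top3z.png")
c=cam("scene");zoom(c,180,180,200,130,4,"pics/scene3z.png")
```

```text
t 6.15 tcp [497.59 -39.98 274.82] yaw 15.56 ydir [-1.e-03  4.e-04 -1.e+00] F [-0.19 -0.24 -1.7 ] M [-0.04  0.04  0.01] gap 22.1 j [-12.  29. 114.   0.  37. -28.]
```

View pics/top3z.png

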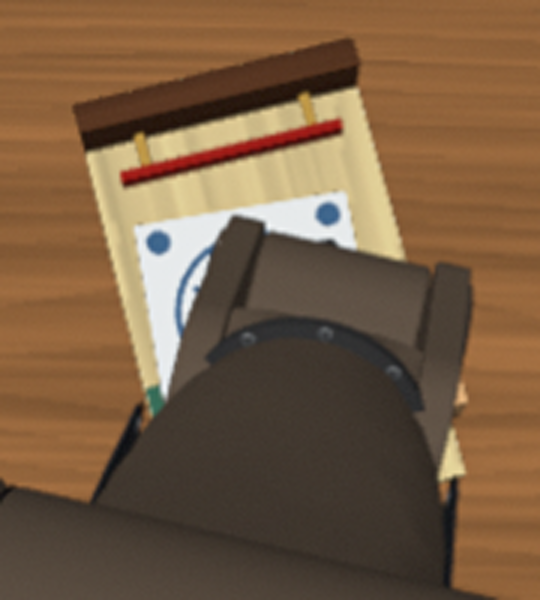

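View pics/wrist3.png

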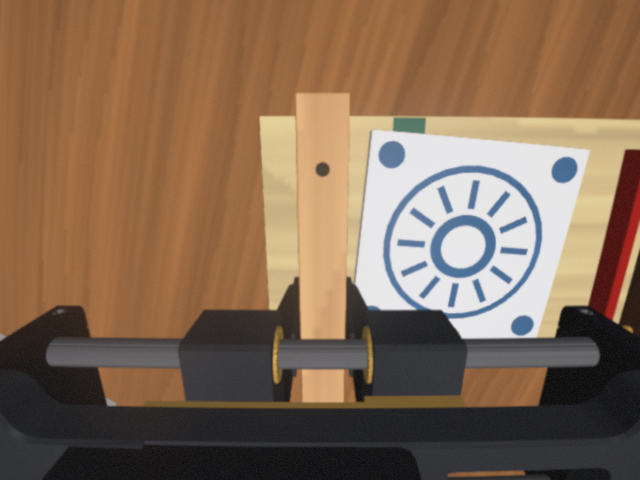

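View pics/scene3z.png

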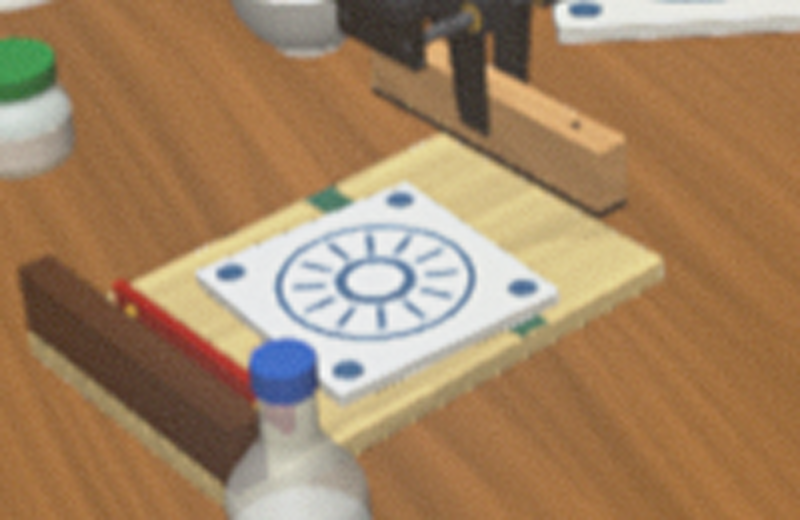

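Run:
```python
from h import *
c=cam("wrist");o=ctrl.get_obs();R=np.array(o["tcp_rot"])
zoom(c,250,80,390,150,2,"pics/w3z.png")
def f(p,z,n):
    w=onz(c,p,z); print(n); print(w.round(1).tolist(), ((w-o["tcp_pos"])@R).round(1).tolist())
f([(262,117),(636,120),(395,118),(425,118)],15,"board corner, edge, stripe")
f([(372,130),(588,150)],25,"tile corners")
f([(391.5,154),(565,169.5),(522,325)],25,"tile dots")
f([(628,150)],35,"bar end")
e=((onz(c,[(297,93.5),(349.5,93.5)],45+66.7)-o["tcp_pos"])@R);print("rail end",e.round(1))
e=onz(c,[(262,117),(636,120)],15);d=e[1]-e[0];print("edge yaw",np.degrees(np.arctan2(d[1],d[0])))
```

```text
board corner, edge, stripe
[[431.6, 44.5, 15.0], [684.0, 116.2, 15.0], [519.3, 68.5, 15.0], [539.1, 74.2, 15.0]] [[-40.9, 260.2, 98.4], [221.4, 260.2, 99.2], [50.0, 260.2, 97.8], [70.6, 260.2, 98.0]]
tile corners
[[505.3, 55.9, 25.0], [652.0, 85.4, 25.0]] [[33.1, 250.2, 89.5], [182.3, 250.2, 78.2]]
tile dots
[[522.7, 44.9, 25.0], [642.3, 68.8, 25.0], [665.7, -50.3, 25.0]] [[46.9, 250.2, 74.2], [168.5, 250.2, 64.9], [158.8, 250.2, -56.1]]
bar end
[[671.0, 91.3, 35.0]] [[202.2, 240.2, 78.8]]
rail end [[ -9.9 163.5 100. ]
 [ 11.2 163.5 100. ]]
edge yaw 15.865535782120707
```

View pics/w3z.png

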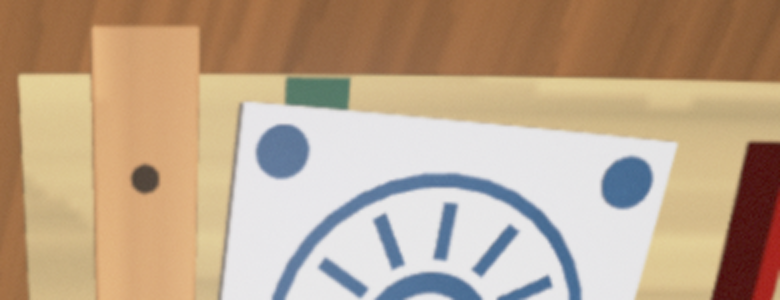

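Request:
servo_tool:
  increments:
    - [0,15,-0.7,0,-0.003,0,255]
    - [0,35,-0.7,0,-0.003,0,255]
    - [0,46,-0.7,0,-0.003,0,255]
    - [0,49,-0.7,0,-0.003,0,255]
    - [0,49,-0.7,0,-0.003,0,255]

```text
t: 6.98
tcp_pos: [497.9, -40.8, 226.3]
tcp_rot: [[0.962, -0.0, -0.272], [0.272, 0.0, 0.962], [-0.0, -1.0, 0.0]]
ft_force: [-0.2, 0.1, -0.9]
finger_gap: 22.0
```

Run:
```python
from h import *
st()
c=cam("wrist");zoom(c,200,60,400,250,2,"pics/w4z.png")
c=cam("scene");zoom(c,230,190,125,110,6,"pics/s4z.png")
```

```text
t 6.975 tcp [497.9  -40.79 226.26] yaw 15.8 ydir [-1.e-04  1.e-04 -1.e+00] F [-0.19  0.11 -0.93] M [-0.11  0.02  0.01] gap 22.0 j [-12.  34. 116.   0.  30. -28.]
```

View pics/w4z.png

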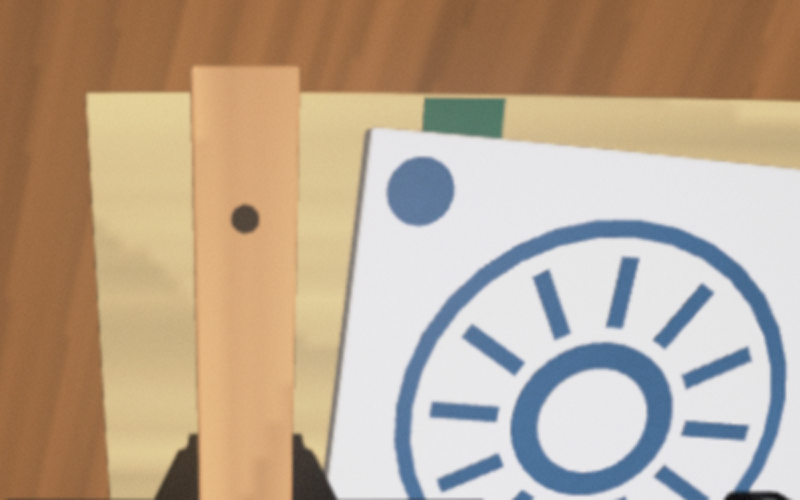

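View pics/s4z.png

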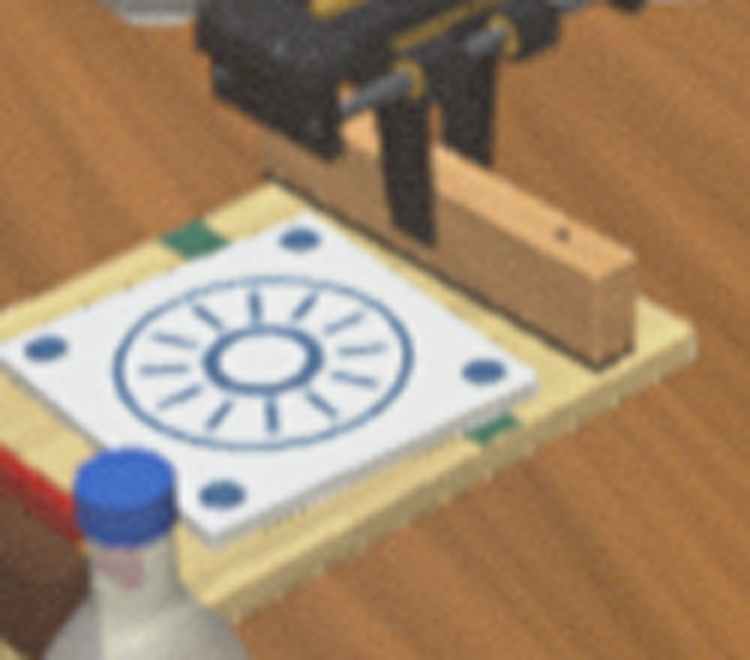

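```bash
cat > w4.py <<'E'
from h import *
c=cam("wrist");o=ctrl.get_obs();R=np.array(o["tcp_rot"])
g=lambda p:(np.array(p,float)+.5)/2-.5+np.array([200,60])
f=lambda p,z:((onz(c,g(p),z)-o["tcp_pos"])@R)[:,[0,2]].round(1).tolist()
print("board",f([(87,92.5),(799,100.5)],15),"stripe",f([(425,98),(505,99)],15))
print("rail",f([(192,66.5),(299,67)],63))
print("tile",f([(370,129),(328,499)],25))
E
python3 w4.py
```

```text
board [[-42.6, 100.4], [154.2, 100.2]] stripe [[49.2, 99.1], [71.1, 99.1]]
rail [[-10.4, 100.2], [11.1, 100.1]]
tile [[32.8, 90.4], [25.6, -16.2]]
```

Request:
servo_tool:
  increments:
    - [0,1,0,0,0,0,255]
    - [0,2,0,0,0,0,255]
    - [0,2.5,0,0,0,0,255]
    - [0,3,0,0,0,0,255]
    - [0,3,0,0,0,0,255]

```text
t: 7.75
tcp_pos: [497.8, -40.8, 223.3]
tcp_rot: [[0.962, -0.0, -0.272], [0.272, 0.0, 0.962], [-0.0, -1.0, 0.0]]
ft_force: [1.1, 0.8, -1.3]
finger_gap: 22.0
```

```bash
python3 -c "
from h import *
st()"
```

```text
t 7.75 tcp [497.84 -40.8  223.29] yaw 15.79 ydir [-0.e+00  1.e-04 -1.e+00] F [ 1.09  0.76 -1.25] M [-0.09  0.01 -0.01] gap 22.0 j [-12.  34. 116.   0.  30. -28.]
```

Request:
servo_tool:
  increments:
    - [0,0.3,0,0,0,0,255]
    - [0,0.6,0,0,0,0,255]
    - [0,0.6,0,0,0,0,255]

```text
t: 8.12
tcp_pos: [497.8, -40.8, 223.0]
tcp_rot: [[0.962, 0.0, -0.272], [0.272, 0.0, 0.962], [0.0, -1.0, -0.0]]
ft_force: [-1.6, 0.2, 5.0]
finger_gap: 21.9
```

Request:
servo_tool:
  increments:
    - [0,0.4,0,0,0,0,255]
    - [0,0.4,0,0,0,0,255]

```text
t: 8.38
tcp_pos: [497.8, -40.8, 223.0]
tcp_rot: [[0.962, 0.001, -0.272], [0.272, -0.0, 0.962], [0.001, -1.0, -0.0]]
ft_force: [-2.2, 0.4, 11.9]
finger_gap: 21.8
```

Request:
servo_tool:
  increments:
    - [2,0,0,0,0,0,255]
    - [4,0,0,0,0,0,255]
    - [6,0,0,0,0,0,255]
    - [8,0,0,0,0,0,255]
    - [10,0,0,0,0,0,255]
    - [12,0,0,0,0,0,255]
    - [14,0,0,0,0,0,255]
    - [16,0,0,0,0,0,255]
    - [18,0,0,0,0,0,255]
    - [20,0,0,0,0,0,255]
    - [22,0,0,0,0,0,255]
    - [24,0,0,0,0,0,255]

```text
t: 9.88
tcp_pos: [520.8, -34.4, 223.0]
tcp_rot: [[0.962, 0.0, -0.272], [0.272, -0.0, 0.962], [0.0, -1.0, -0.0]]
ft_force: [-3.7, -1.8, 11.4]
finger_gap: 21.6
```

Run:
```python
from h import *
st()
c=cam("wrist");zoom(c,200,60,400,250,2,"pics/w5z.png")
c=cam("scene");zoom(c,230,190,125,110,6,"pics/s5z.png")
```

```text
t 9.875 tcp [520.84 -34.43 222.96] yaw 15.78 ydir [ 1.e-04 -1.e-04 -1.e+00] F [-3.71 -1.79 11.36] M [-0.4   0.81 -0.12] gap 21.6 j [-11.  35. 113.  -0.  32. -27.]
```

View pics/w5z.png

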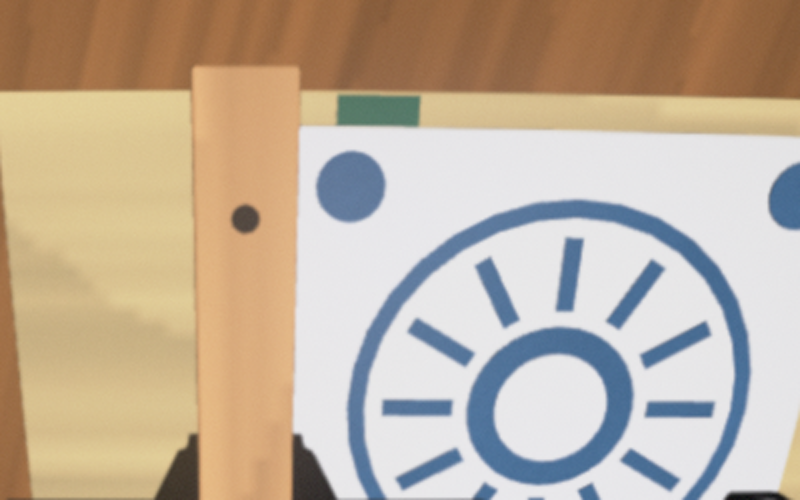

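View pics/s5z.png

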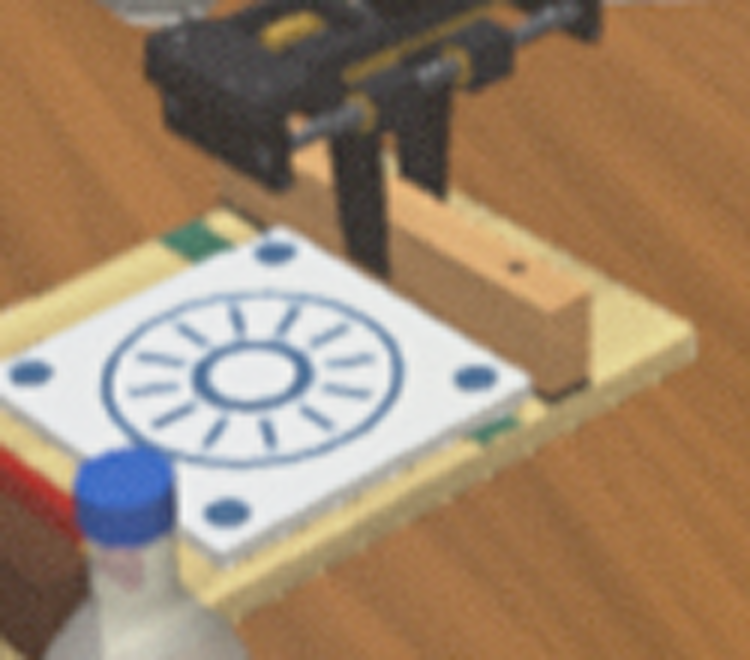

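Request:
servo_tool:
  increments:
    - [2,0,0,0,0,0,255]
    - [4,0,0,0,0,0,255]
    - [6,0,0,0,0,0,255]
    - [8,0,0,0,0,0,255]
    - [10,0,0,0,0,0,255]
    - [12,0,0,0,0,0,255]
    - [14,0,0,0,0,0,255]
    - [16,0,0,0,0,0,255]
    - [18,0,0,0,0,0,255]
    - [20,0,0,0,0,0,255]
    - [22,0,0,0,0,0,255]
    - [24,0,0,0,0,0,255]

```text
t: 11.48
tcp_pos: [543.8, -27.8, 223.0]
tcp_rot: [[0.962, -0.0, -0.272], [0.272, -0.0, 0.962], [-0.0, -1.0, 0.0]]
ft_force: [-5.7, -1.2, 12.1]
finger_gap: 22.0
```

Run:
```python
from h import *
st()
c=cam("wrist");zoom(c,200,60,400,250,2,"pics/w6z.png")
c=cam("scene");zoom(c,180,190,165,110,4.8,"pics/s6z.png")
c=cam("top");zoom(c,240,85,140,120,5,"pics/t6z.png")
```

```text
t 11.475 tcp [543.78 -27.83 222.98] yaw 15.8 ydir [-4.e-04 -1.e-04 -1.e+00] F [-5.7  -1.23 12.09] M [-0.31  0.94  0.05] gap 22.0 j [-10.  36. 110.  -0.  34. -26.]
```

View pics/w6z.png

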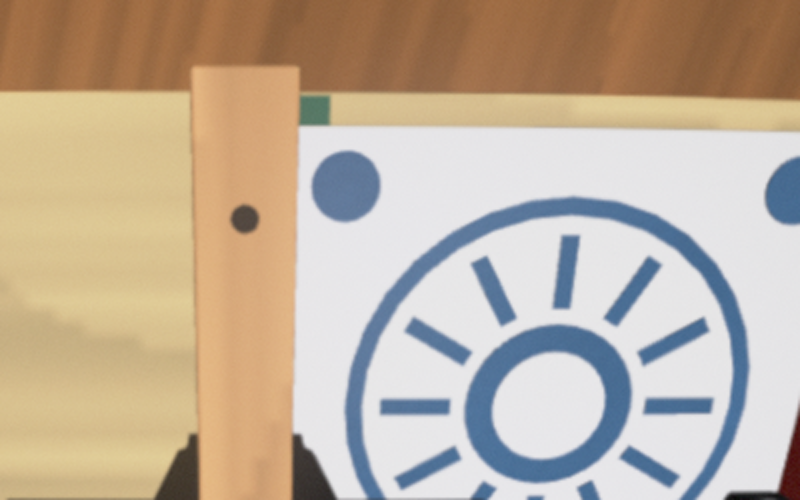

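View pics/t6z.png

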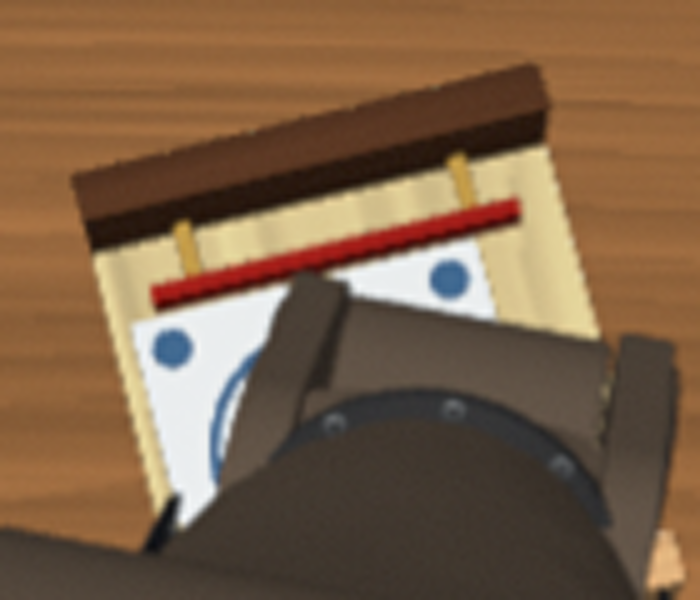

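View pics/s6z.png

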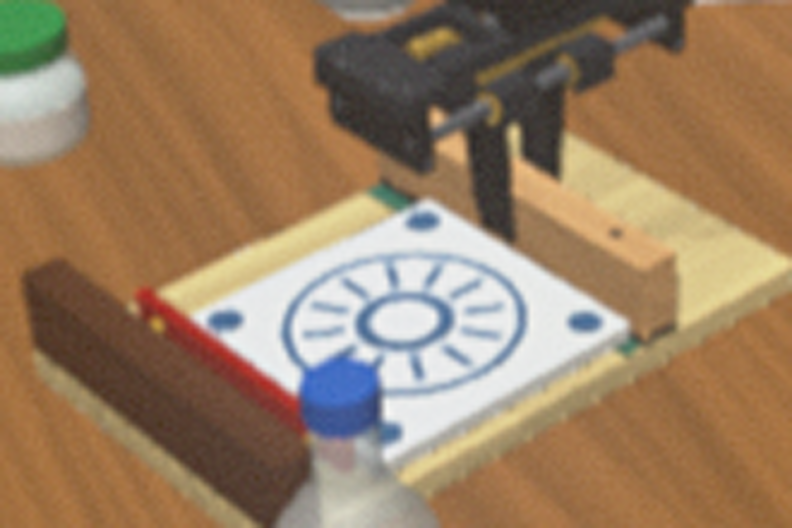

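Run:
```python
from h import *
c=cam("wrist");o=ctrl.get_obs();R=np.array(o["tcp_rot"])
g=lambda p:(np.array(p,float)+.5)/2-.5+np.array([200,60])
f=lambda p,z:((onz(c,g(p),z)-o["tcp_pos"])@R)[:,[0,2]].round(1).tolist()
print("board",f([(0,92),(799,98.5)],15),"stripe",f([(330,98),(330,124)],15), "rail",f([(192,66.5),(299,67)],60),"rail face at 25",f([(299,130)],25))
zoom(c,480,100,160,210,3,"pics/w6b.png")
```

```text
board [[-65.0, 100.3], [151.1, 100.2]] stripe [[22.9, 98.6], [23.1, 92.0]] rail [[-10.4, 100.1], [11.1, 100.0]] rail face at 25 [[14.0, 89.9]]
```

Request:
servo_tool:
  increments:
    - [1,0,0,0,0,0,255]
    - [2,0,0,0,0,0,255]
    - [2,0,0,0,0,0,255]

```text
t: 12.05
tcp_pos: [545.7, -27.3, 223.0]
tcp_rot: [[0.962, -0.0, -0.272], [0.272, -0.0, 0.962], [-0.0, -1.0, -0.0]]
ft_force: [-4.5, -1.5, 11.6]
finger_gap: 21.7
```

Request:
servo_tool:
  increments:
    - [1,0,0,0,0,0,255]
    - [2,0,0,0,0,0,255]
    - [2,0,0,0,0,0,255]

```text
t: 12.42
tcp_pos: [547.5, -26.8, 223.0]
tcp_rot: [[0.962, -0.001, -0.272], [0.272, -0.0, 0.962], [-0.001, -1.0, 0.0]]
ft_force: [-5.4, -1.8, 12.7]
finger_gap: 21.5
```

Request:
servo_tool:
  increments:
    - [1,0,0,0,0,0,255]
    - [2,0,0,0,0,0,255]
    - [2,0,0,0,0,0,255]

```text
t: 12.8
tcp_pos: [549.2, -26.2, 223.0]
tcp_rot: [[0.962, -0.002, -0.272], [0.272, -0.0, 0.962], [-0.002, -1.0, 0.0]]
ft_force: [-8.0, -2.8, 15.0]
finger_gap: 21.8
```

View pics/w6b.png

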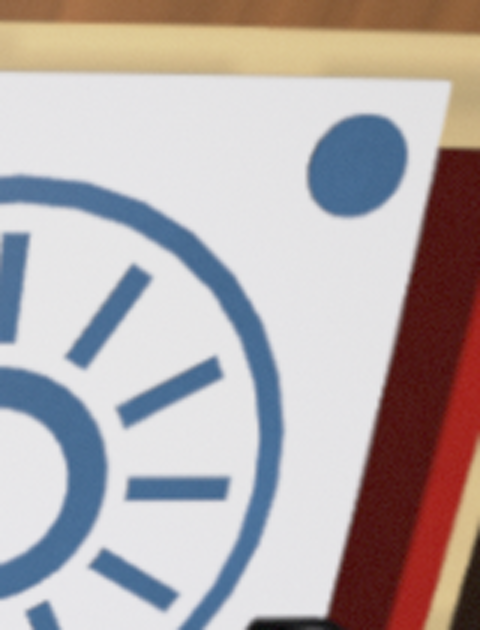

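Request:
servo_tool:
  increments:
    - [1,0,0,0,0,0,255]
    - [2,0,0,0,0,0,255]
    - [2,0,0,0,0,0,255]

```text
t: 13.18
tcp_pos: [550.8, -25.7, 223.0]
tcp_rot: [[0.962, -0.003, -0.272], [0.272, 0.0, 0.962], [-0.003, -1.0, 0.001]]
ft_force: [-9.3, -2.3, 15.9]
finger_gap: 22.0
```

Request:
servo_tool:
  increments:
    - [1,0,0,0,0,0,255]
    - [2,0,0,0,0,0,255]
    - [2,0,0,0,0,0,255]

```text
t: 13.55
tcp_pos: [552.4, -25.2, 223.0]
tcp_rot: [[0.962, -0.004, -0.272], [0.272, 0.0, 0.962], [-0.004, -1.0, 0.001]]
ft_force: [-12.1, -3.0, 17.5]
finger_gap: 22.2
```

Run:
```python
from h import *
st()
c=cam("wrist");zoom(c,200,60,400,250,2,"pics/w7z.png");zoom(c,480,100,160,210,3,"pics/w7b.png")
c=cam("scene");zoom(c,180,190,165,110,4.8,"pics/s7z.png")
c=cam("top");zoom(c,240,85,140,120,5,"pics/t7z.png")
```

```text
t 13.55 tcp [552.45 -25.19 222.99] yaw 15.8 ydir [-3.9e-03  1.0e-04 -1.0e+00] F [-12.08  -3.05  17.53] M [-0.81  2.25 -0.16] gap 22.2 j [ -9.  37. 109.  -0.  35. -25.]
```

View pics/w7z.png

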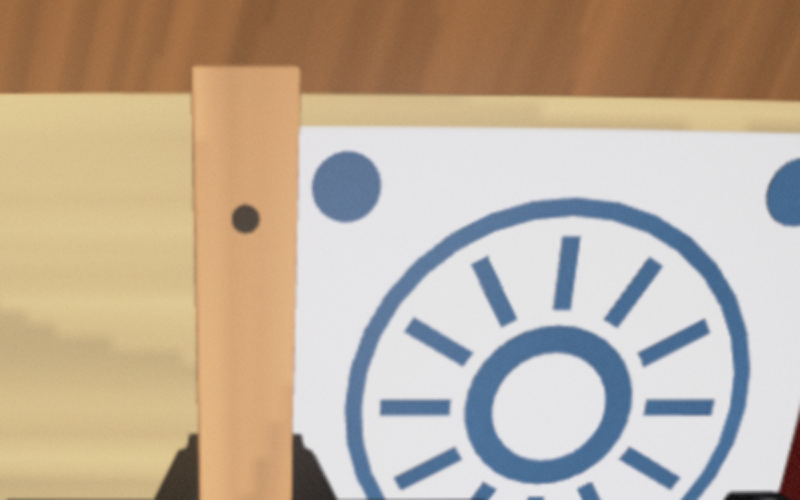

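View pics/t7z.png

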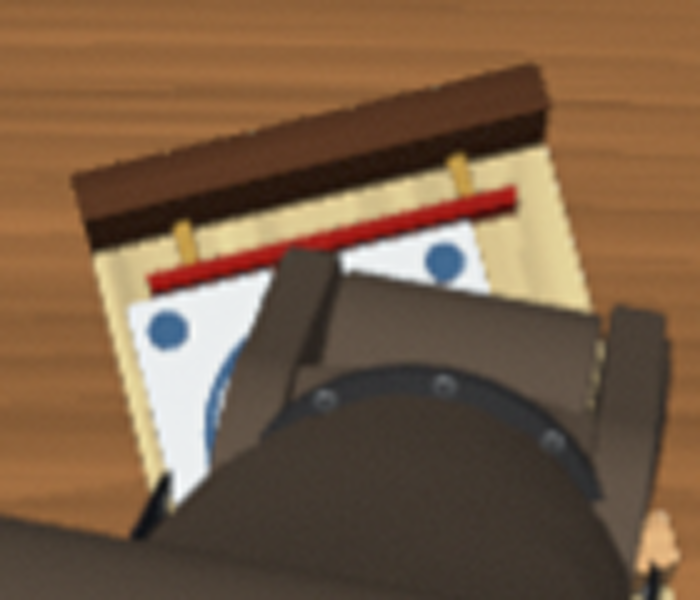

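View pics/s7z.png

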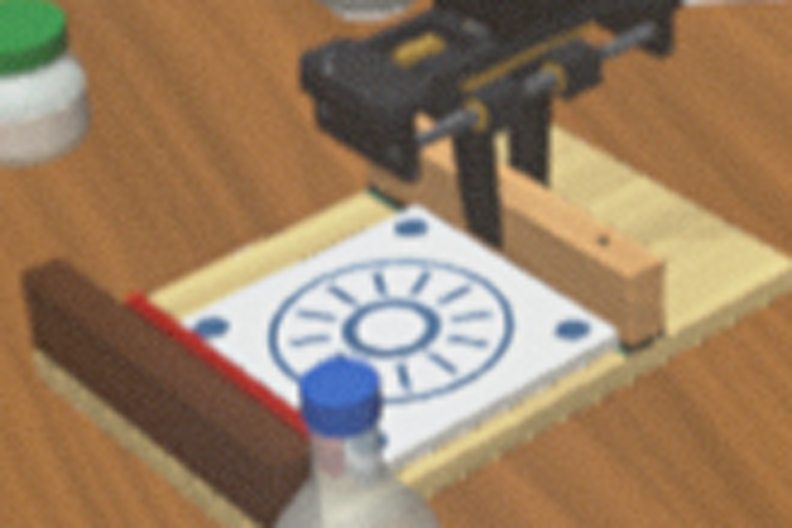

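View pics/w7b.png

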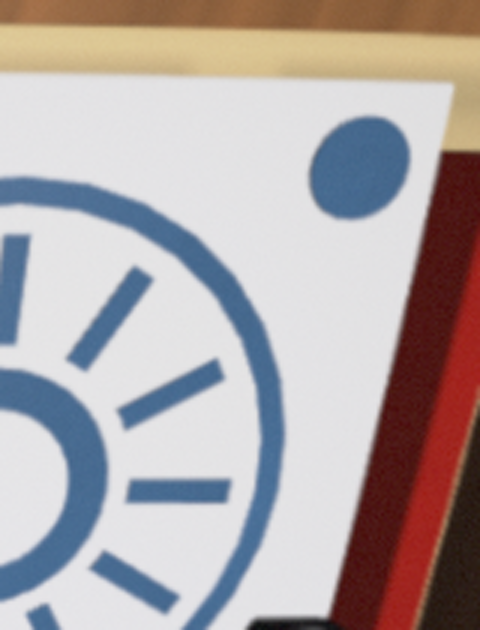

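```bash
cat > bar.py <<'E'
from h import *
c=cam("top"); im0=cv2.imread("pics/top0.png")[:,:,::-1]
a=np.radians(15.75);ex=np.array([np.cos(a),np.sin(a),0]);ey=np.array([-np.sin(a),np.cos(a),0]);O=np.array([614,-7.7,0])
s=np.arange(75,125,.25)
def meas(im,ys):
    red=im[:,:,0].astype(np.float32)-np.maximum(im[:,:,1],im[:,:,2]); out=[]
    red=cv2.GaussianBlur(red,(0,0),.6)
    for y in ys:
        P=O+s[:,None]*ex+y*ey+[0,0,36]; q=proj(c,P).astype(np.float32)
        v=cv2.remap(red,q[:,0].reshape(-1,1),q[:,1].reshape(-1,1),cv2.INTER_LINEAR).ravel(); v=np.clip(v-45,0,None)
        out.append((v*s).sum()/max(v.sum(),1e-9))
    return np.array(out)
ys=np.r_[np.arange(-70,-29,5),np.arange(35,71,5)]
a0=meas(im0,ys);a1=meas(c["color"],ys);print(a0.round(1));print((a1-a0).round(2));print("travel",np.median(a1-a0), "right",np.median((a1-a0)[:9]),"left",np.median((a1-a0)[9:]))
st()
E
python3 bar.py
```

```text
[92.9 93.1 93.3 93.2 93.  93.  93.1 93.  93.  93.1 93.2 93.1 93.2 93.3
 93.4 93.3 93.2]
[5.28 5.19 5.21 5.55 5.49 5.66 5.54 5.6  5.62 5.69 5.49 5.55 5.58 5.37
 5.72 5.56 5.64]
travel 5.550286896362735 right 5.544339865433571 left 5.570279464035465
t 13.75 tcp [552.44 -25.19 222.97] yaw 15.79 ydir [-3.8e-03  2.0e-04 -1.0e+00] F [-12.26  -2.44  18.49] M [-0.82  2.27 -0.13] gap 22.0 j [ -9.  37. 109.  -0.  35. -25.]
```

Request:
servo_tool:
  increments:
    - [0.7,0,0,0,0,-0.002,255]
    - [1.4,0,0,0,0,-0.004,255]
    - [2,0,0,0,0,-0.005,255]
    - [2,0,0,0,0,-0.005,255]
    - [2,0,0,0,0,-0.005,255]

```text
t: 14.38
tcp_pos: [554.0, -24.7, 223.0]
tcp_rot: [[0.962, -0.0, -0.272], [0.272, 0.002, 0.962], [0.0, -1.0, 0.002]]
ft_force: [-15.1, -2.6, 19.5]
finger_gap: 21.7
```

```bash
python3 bar.py
python3 - <<'E'
from h import *
c=cam("wrist");zoom(c,200,60,400,250,2,"pics/w8z.png")
c=cam("scene");zoom(c,180,190,165,110,4.8,"pics/s8z.png")
E
```

```text
[92.9 93.1 93.3 93.2 93.  93.  93.1 93.  93.  93.1 93.2 93.1 93.2 93.3
 93.4 93.3 93.2]
[7.62 7.5  7.5  8.02 7.8  8.1  7.83 8.06 7.99 8.02 7.84 7.9  7.9  7.69
 8.25 7.95 8.04]
travel 7.904441283576702 right 7.833326490191922 left 7.9260516935561185
t 14.425 tcp [554.02 -24.72 222.94] yaw 15.79 ydir [-3.0e-04  1.6e-03 -1.0e+00] F [-14.13  -3.63  19.43] M [-1.05  2.81 -0.18] gap 22.1 j [ -9.  37. 108.   0.  35. -25.]
```

View pics/w8z.png

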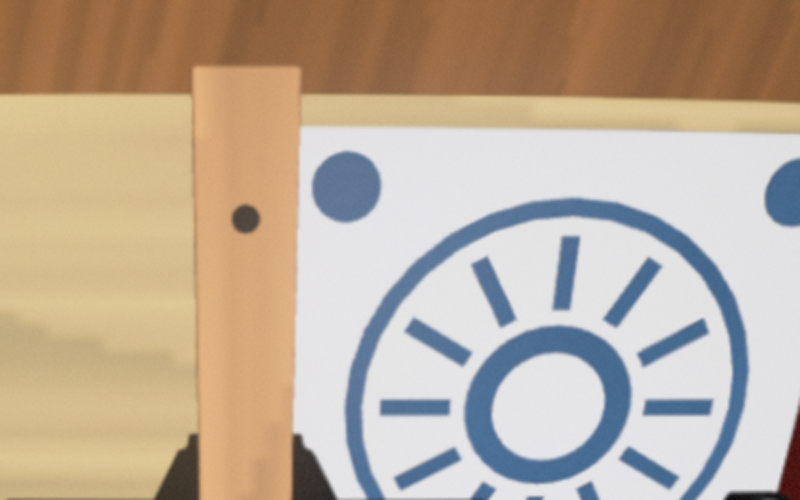

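View pics/s8z.png

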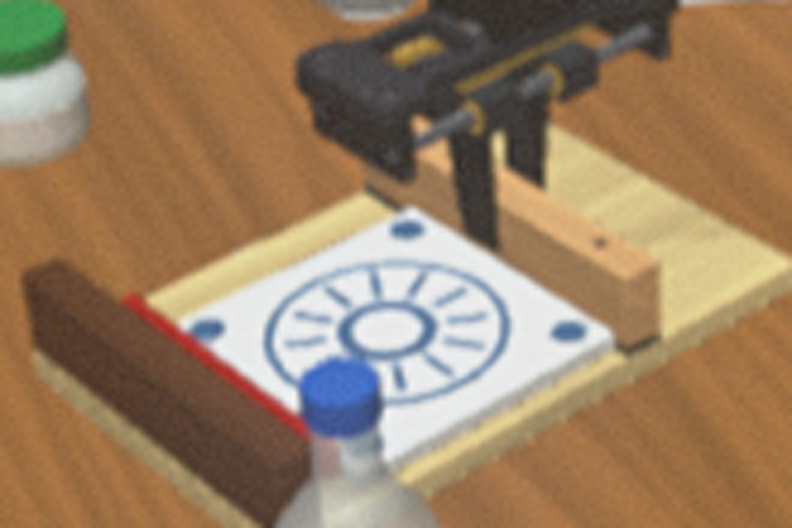

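Run:
```python
from h import *
c=cam("wrist");o=ctrl.get_obs();R=plan(None,15.79)
g=lambda p:(np.array(p,float)+.5)/2-.5+np.array([200,60])
f=lambda p,z:((onz(c,g(p),z)-o["tcp_pos"])@R)[:,[0,2]].round(1).tolist()
im=c["color"].astype(float)
for col in [215,270,285,320,330,380,420]:  # edge finding: bench->wood
    v=im[80:125,col,1]; d=np.diff(v); k=np.argmax(d); print(col,80+k+.5,round(d[k]))
print("board",f([(0,94),(190,94),(330,95),(799,102.5)],15),"rail",f([(192,66.5),(301,67)],60))
s=cam("scene");zoom(s,300,240,40,40,16,"pics/s9.png")
```

```text
215 106.5 34
270 106.5 36
285 106.5 35
320 92.5 23
330 92.5 24
380 106.5 37
420 107.5 33
board [[-65.1, 100.2], [-14.3, 99.9], [22.9, 99.7], [151.5, 99.6]] rail [[-10.4, 100.4], [11.5, 100.3]]
```

View pics/s9.png

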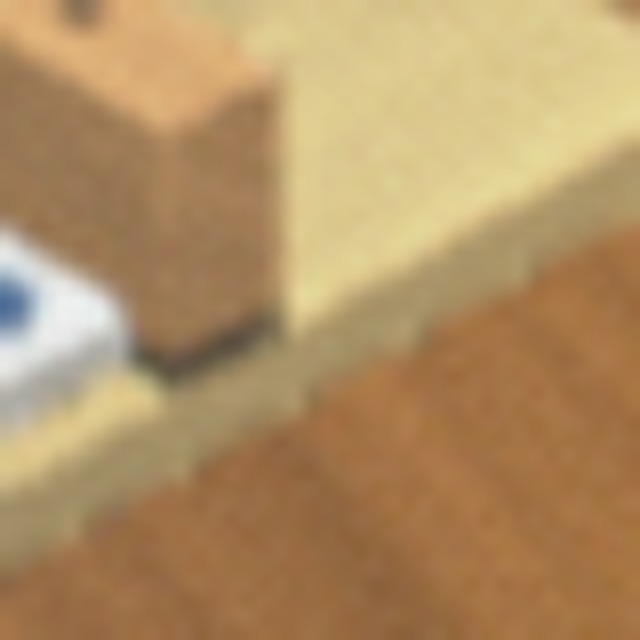

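Request:
servo_tool:
  increments:
    - [0,0,0,0,0,0,255]
    - [0,0,0,0,0,0,255]
    - [0,0,0,0,0,0,255]

```text
t: 15.0
tcp_pos: [554.0, -24.7, 223.0]
tcp_rot: [[0.962, -0.0, -0.272], [0.272, 0.002, 0.962], [0.0, -1.0, 0.002]]
ft_force: [-14.9, -4.1, 20.3]
finger_gap: 21.8
```

```bash
python3 bar.py | tail -2; python3 -c "
from cell import ctrl
print(ctrl.close_job())"
```

```text
travel 7.921379847948472 right 7.851342551624967 left 7.928517807844798
t 15.05 tcp [554.02 -24.71 222.97] yaw 15.79 ydir [-3.0e-04  1.6e-03 -1.0e+00] F [-14.81  -3.7   20.46] M [-1.06  2.77 -0.2 ] gap 21.6 j [ -9.  37. 108.   0.  35. -25.]
the job is handed in; nothing more can be done
None
```

The side is standing on the board against the tile's free edge, and the red bar is pressed in about half way. I handed the job in at about 15 s with the gripper still closed on the side and pushing.

I set the side down on the board behind the tile, square and level with the board's ends. I then slid it forward until the tile lay flush along it and pressed the bar.

- **Bar travel:** the top camera shows 7.9 mm, with the two ends within 0.1 mm of each other, so it is square and well short of the 16 mm stop.
- **Push:** the wrist force along the slide is about 15 N. About 5 N of that was already there from sliding before the tile met the bar, which leaves about 10 N on the spring.
- **Down on the board:** the arm presses the side down with about 20 N, and its height did not change during the slide.
- **Ends level:** the end I could see is within about 0.5 mm of the board's edge, and the green stripe is covered. I did not check the other end separately at the finish.
- **Disagreement:** dead reckoning from the stripe gave 4 to 5 mm of travel at the step before last, where the camera showed 5.5 mm and the force about 6 mm. I went by the camera and the force.

The bowl, bottle and paint jar were not touched.

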